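# Shut the lid of the inspection slide and index it at its ball detent

## Robot

A 7-joint arm with a two-finger parallel gripper is mounted at the origin on a cart in front of the work surface, level with it; the furniture and walls round the work are solid. World frame = base frame: x ahead of the robot, y to its left, z up, the work surface at z = 0. Lengths are in m, angles in rad, forces in N, time in s.
With the tool pointing down it reaches from about 0.375 to 0.925 m from the base axis. Payload 3.1 kg.
Tool frame: the origin (TCP) lies between the finger pads; the fingertips stand 19 mm ahead of it and the grasp point (between the pads) is the TCP; z points along the fingers, y is the line along which they close (so a half turn about z gives the same grasp; the last joint's range is limited). The gripper opens to 85 mm and grips with 20 to 120 N. Pads are 22 mm wide; open, the fingers measure 114 mm over their backs; the gripper's body (76 mm by 85 mm) begins 54 mm behind the grasp point. The pads swing forward as they close: fully open they stand 13 mm farther back than shut.
Start: joints at [-1.262, 0.383, 0.044, 1.598, -0.018, 1.161, -0.05], TCP at [0.257, 0.597, 0.222] pointing down, gripper open.
Joint ranges: [-2.61, 2.61], [-0.41, 2.15], [-1.48, 1.57], [0, 2.5], [-1.57, 4.71], [0.05, 1.97], [-2.85, 2.85]. Speed limits (rad/s): [2.79, 2.79, 3.14, 3.14, 3.14, 3.14, 3.14].

## Interface

Orientations are given as a unit quaternion [x, y, z, w].
In Python, from bench import move_ptp, movel, move_j, move_gripper, pause, inverse_kinematics, read_camera, camera_params, MotionError, sign_off, look_for, tip_of, read_time_s, read_qpos, read_joint_vel, read_effort, read_eef_pos, read_tcp_rot, read_ft_force, read_ft_torque, read_finger_gap, read_grasp_force gives the robot as it stands. Calls block until the motion is done:
- move_ptp(position, orientation): joint-space move of the TCP to a pose.
- movel(position, orientation=None, speed=0.15): straight line of the TCP; orientation=None keeps the orientation; speed is the mean speed in m/s.
- move_j(angles): joint-space move.
- move_gripper(opening, effort=None): finger opening in m; effort is the grip in N (None keeps the last); returns when the fingers have stopped.
- pause(seconds).
- inverse_kinematics(position, orientation): joint angles nearest the present ones, or None.
- read_camera(name): name is "scene" or "top" or "wrist"; returns the picture (480x640x3 uint8, red, green, blue); there is no depth.
- camera_params(name): a dict with "K" (3x3 intrinsics, pixels), "dist_coeffs" ([k1, k2, p1, p2, k3] as OpenCV has them; the pictures are not rectified), "camera_from_world" (4x4, takes a point from world to camera coordinates). Camera axes: x right, y down, z forward; pixel columns grow to the right and rows downward; lengths in m; the calibration is good to about 2 mm. A picture is of the moment at which its call begins: read the wrist's pose just before it. camera_params takes no time and is no camera call; for the wrist camera it gives the pose at the moment of the call.
A pose or a line that the arm cannot do raises MotionError and nothing moves.
- sign_off(): hands the job in; it is judged then, once.
Trained networks look in the newest picture that a camera, given by its name, has taken for a name from the list of things; names that differ only in an ending like _2 or _b are one class to them, and where a whole thing is asked for, a point or a joint stands for the part that bears it (a point fixed in the world has none). Each returns a list of dicts, best first, with "confidence" (0 to 1); they miss things now and then, are a little off and sometimes report something else, mostly with a low value. They report only what shows in the picture. A call takes as long as a camera call.
- look_for(camera, name): "at" ([column, row] in pixels, amid what is visible of it).
- tip_of(camera, name): "at" ([column, row] in pixels: a listed point, or the origin of a listed thing).
Readings, each from a call of its own:
- read_time_s(): time.
- read_qpos(): joint angles.
- read_joint_vel(): joint speeds.
- read_effort(): joint torques, N m.
- read_eef_pos(): TCP position.
- read_tcp_rot(): TCP orientation.
- read_ft_force(): force on the tool from outside, world axes, zero at the start.
- read_ft_torque(): the same for the moment, N m.
- read_finger_gap(): finger opening in m.
- read_grasp_force(): force on a finger pad.
Only numpy, scipy, OpenCV 4.12 (cv2) and the standard library are available. Lean on these libraries where they do the work, as an engineer would, in place of code of your own. Each camera call takes 0.05 s, during which the arm holds its last target. There are 200 camera calls.

## Task

The part in the inspection slide is loaded: fold the small hinged lid fully down over it while the carriage is still at its loading end. Then pinch the carriage's upright fin between the fingers and slide the carriage along its rail, to the robot's left, until its ball clicks into the notch of the detent bar; do not run past the notch. Finish while still holding the fin there, carriage at rest in the notch and lid shut, without disturbing the microscope and the other things beside the slide.

Things in the scene. Friction and masses are not known exactly. Their poses are not given: they have to be found in the camera images.
- stage: Fixed linear slide on the bench: aluminium base plate 150 (x) x 300 (y) x 12 mm with a steel rail along its own y and black end blocks. Origin: centre of the plate's underside, on the bench. Its x points away from the robot, its y (to the robot's left) is the sliding direction.
- carriage (a joint): Travel of the carriage along the stage's +y, m: 0 at the loading end (its centre at stage y = -85 mm), 0.170 at the far end; starts at 0 to 0.03. An aluminium saddle 110 (x) x 70 (y) mm, deck 38 mm over the bench, with the fin (towards the robot) and a black nest holding a small heat sink, under the lid. Slides with about 2 N of friction.
- fin: The carriage's handle: a black upright plate 24 (x) x 12 (y) x 38 (z) mm at the end of the carriage nearest the robot, part of the carriage. Origin: centre of its foot, on the deck 38 mm over the bench; axes as the stage's. Pinch it across y (12 mm), from above; 25 mm or more are free on each side. Its top is 76 mm over the bench.
- fin_grip (a point): Point to grip on the fin: on its centre line, 12 mm below its top (64 mm over the bench).
- lid (a joint): Angle of the lid, rad: 0 fully shut (level on the nest), grows as its edge nearest the robot rises; starts at about 0.6 to 0.95. A stiff hinge keeps it wherever it is left; 1 to 2 N on its upper face shuts it, against a firm stop.
- lid_hinge (a point): Point on the lid's hinge axis, at the middle of the lid's width; the axis is along the stage's y, 63 mm over the bench, 86 mm beyond the fin's centre (stage +x).
- lid_edge (a point): Middle of the lid's free edge, upper face, 58 mm from the hinge. The lid is a steel frame 54 mm wide (y), 4 mm thick, with a clear window that may be pressed too. Shut, its upper face is 65 mm over the bench, its edge 28 mm beyond the fin's centre. Open, it leans over the nest: push its upper face down and towards the robot, round the hinge.
- ball_axis (a point): Point on the carriage at the axis of its spring ball (12 mm ball on the far side of the carriage, at the middle of its length), 22 mm over the bench; 95 mm beyond the fin's centre in stage x, at the same y as the fin's centre.
- notch (a point): Centre of the 9 mm notch in the detent bar: a fixed dark steel strip, 240 mm long, along the rail's far side, set anew for each job. A thin index pin (5 mm, top 56 mm over the bench) stands at it. Axes as the stage's. Ball home: same stage y as ball_axis. The ball pulls forward over the last 4 mm, then resists with 5 N and more; let go within 3 mm of it, the carriage springs to its centre.
- microscope: Small microscope on a stand, 58 x 98 x 105 mm high, loose, behind the slide; not to be disturbed. Origin: centre of its foot.
- tip_cleaner: Black round pot with brass wool, 66 mm across, 36 mm high, loose, beside the left end of the slide; not to be disturbed. Origin: centre of its underside.
- spare_trim_pot: Small grey rotary part with a shaft, 17 mm across, 24 mm high, loose, beside the left end of the slide; not to be disturbed. Origin: centre of its underside.

How it is judged:
By the outcome, as a careful person would: the job done as asked, in the order asked, and still so for the second after the job is handed in, while the arm keeps its last pose, push and grip.
It also fails if it takes over 64 s, if anything falls off the work surface, if the arm or the gripper's body presses on something with over 40 N, if the wrist force passes 120 N, or if a joint passes its speed limit or range.

## Working session

There is one attempt and no reset: what is moved stays moved. The work goes in short steps, each a Python script; the robot and the scene stay as the last script left them, time stands still between calls to the robot, and variables do not carry over. Pictures are saved under pics/ and viewed, at most 12 in all, crops included, and the job is handed in when it is done.

```bash
mkdir -p pics; cat > h.py <<'E'
from bench import *
import numpy as np, cv2
from scipy.optimize import least_squares
def snap(c,f=None):
    im=read_camera(c)
    if f: cv2.imwrite('pics/'+f,im[:,:,::-1])
    return im
def ray(c,px,P=None):
    P=P or camera_params(c); K=np.array(P['K']);d=np.array(P['dist_coeffs']);T=np.array(P['camera_from_world'])
    u=cv2.undistortPoints(np.array([[px]],float),K,d)[0,0]
    R=T[:3,:3];return -R.T@T[:3,3],R.T@np.array([u[0],u[1],1])
def onz(c,px,z,P=None):
    o,d=ray(c,px,P);return o+d*(z-o[2])/d[2]
def proj(c,p):
    P=camera_params(c);T=np.array(P['camera_from_world'])
    return cv2.projectPoints(np.array([p],float),cv2.Rodrigues(T[:3,:3])[0],T[:3,3],np.array(P['K']),np.array(P['dist_coeffs']))[0][0,0]
Z=dict(stage=0,fin=.038,fin_grip=.064,lid_hinge=.063,ball_axis=.022,notch=.022,microscope=0,tip_cleaner=0,spare_trim_pot=0)
E
python3 - <<'E'
from h import *
print(read_time_s(),read_eef_pos(),read_tcp_rot())
for c in ['scene','top']:
    snap(c,c+'1.png')
    o,d=ray(c,(320,240));print(c,o.round(3),d.round(3))
    for n in list(Z)+['lid_edge']:
        for r in tip_of(c,n)[:2]:
            print(c,n,np.round(r['at'],1),round(r['confidence'],2),onz(c,r['at'],Z.get(n,.1)).round(4))
E
```

```text
0.0 [0.25676036 0.59608003 0.22015798] [ 2.01945493e-01  9.79395863e-01 -1.31014268e-03 -2.11886904e-04]
scene [ 0.073 -0.318  0.681] [ 0.575  0.435 -0.693]
scene stage [325.8 282. ] 0.7 [0.5636 0.0418 0.    ]
scene fin [334.9 308.5] 0.59 [ 0.5014 -0.0206  0.038 ]
scene fin_grip [336.9 294.9] 0.66 [ 0.5067 -0.0202  0.064 ]
scene lid_hinge [372.9 269.1] 0.77 [ 0.5825 -0.0345  0.063 ]
scene ball_axis [375.2 284.5] 0.68 [ 0.59   -0.0369  0.022 ]
scene ball_axis [384. 237.] 0.28 [0.6922 0.01   0.022 ]
scene notch [339.6 257.8] 0.96 [0.6053 0.0435 0.022 ]
scene microscope [381.8 235.6] 0.64 [0.7137 0.0261 0.    ]
scene tip_cleaner [227.7 229.4] 0.94 [0.562  0.2639 0.    ]
scene spare_trim_pot [263.4 213. ] 0.44 [0.6354 0.2405 0.    ]
scene lid_edge [371.4 273. ] 0.5 [ 0.5443 -0.0539  0.1   ]
scene lid_edge [362.7 254.8] 0.45 [ 0.5677 -0.0235  0.1   ]
top [0.545 0.07  0.918] [ 0.088  0.002 -0.996]
top stage [336.2 282.8] 0.75 [0.5567 0.0462 0.    ]
top fin [380.  318.9] 0.69 [ 0.5001 -0.0208  0.038 ]
top fin_grip [379.9 322.4] 0.43 [ 0.4962 -0.018   0.064 ]
top lid_hinge [393.5 265.1] 0.87 [ 0.5827 -0.0392  0.063 ]
top ball_axis [385.7 259.2] 0.77 [ 0.5939 -0.0321  0.022 ]
top notch [339.9 254.8] 0.64 [0.6009 0.0408 0.022 ]
top microscope [356.  189.5] 0.87 [0.7099 0.0132 0.    ]
top tip_cleaner [205.1 282.8] 0.55 [0.5563 0.2604 0.    ]
top spare_trim_pot [215.9 244.6] 0.38 [0.619  0.2433 0.    ]
```

```bash
ls . pics
```

```text
.:
h.py
pics

pics:
scene1.png
top1.png
```

```bash
python3 - <<'E'
import cv2
a=cv2.imread('pics/scene1.png')[170:370,190:450];b=cv2.imread('pics/top1.png')[160:360,180:440]
cv2.imwrite('pics/a.png',cv2.resize(a,(780,600),interpolation=2));cv2.imwrite('pics/b.png',cv2.resize(b,(780,600),interpolation=2))
E
```

```text
(no output)
```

View pics/a.png

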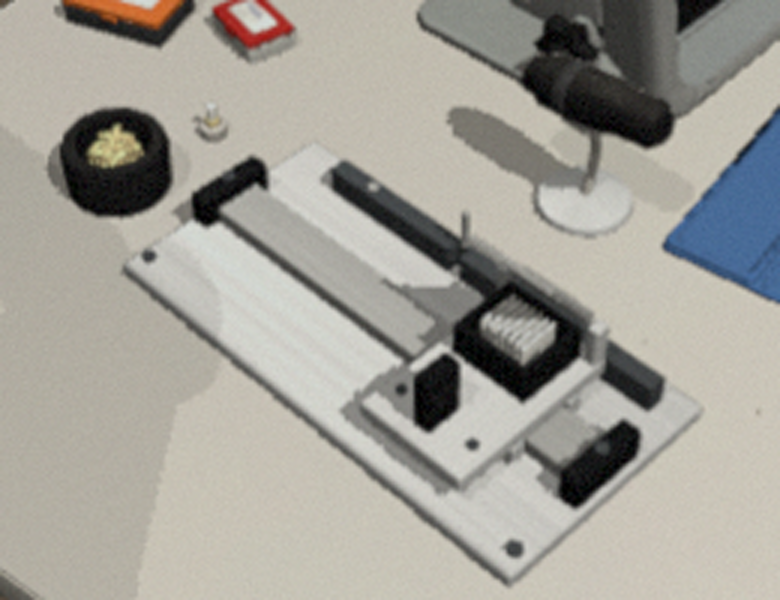

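View pics/b.png

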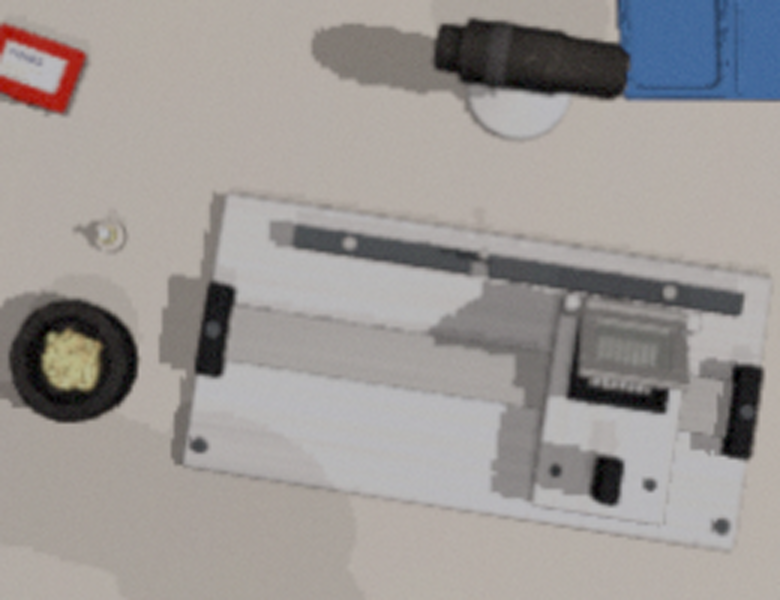

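```bash
python3 - <<'E'
from h import *
C=np.array([[222,193],[770,272],[733,549],[180,465]])/3+[180,160]
W=np.array([onz('top',c,.012)[:2] for c in C])
M=np.array([[75,150],[75,-150],[-75,-150],[-75,150]])/1000
S=lambda p:np.array([[np.cos(p[2]),-np.sin(p[2])],[np.sin(p[2]),np.cos(p[2])]])
r=least_squares(lambda p:((S(p)@M.T).T+p[:2]-W).ravel(),[.56,.04,-.14])
p=r.x;print(p,np.degrees(p[2]),np.round(r.fun*1000,1))
for n,w in dict(fin=[.5005,-.0207],hinge=[.5826,-.037],ball=[.592,-.0345],notch=[.603,.042],fing=[.5015,-.019]).items():
    print(n,(S(p).T@(np.array(w)-p[:2])*1000).round(1))
ph=np.pi/2+p[2]/2
for a in (0,np.pi/2):
    print(inverse_kinematics([.54,-.03,.2],[np.cos(ph+a),np.sin(ph+a),0,0]))
E
```

```text
[ 0.55592482  0.04226897 -0.14667236] -8.403707282951792 [ 1.1  0.4  0.  -0.9 -0.1 -0.4 -1.1  0.9]
fin [-45.6 -70.4]
hinge [ 38.  -74.5]
ball [ 46.9 -70.7]
notch [46.6  6.6]
fing [-44.9 -68.6]
[-0.60170105  0.22684833  0.66108483  1.90922224 -0.15917636  1.05761308
  1.54962353]
[-0.78282636  0.26724772  0.88250739  1.91565418 -0.23522817  1.06565349
 -1.52011239]
```

```bash
cat >> h.py <<'E'
p=np.array([.55592,.04227,-.14667]);c_,s_=np.cos(p[2]),np.sin(p[2]);R2=np.array([[c_,-s_],[s_,c_]])
ph=np.pi/2+p[2]/2;Q=[np.cos(ph),np.sin(ph),0,0]
def w(sx,sy,z): return np.r_[R2@np.array([sx,sy])/1000+p[:2],z]
def st(P): return (R2.T@(np.asarray(P)[:2]-p[:2])*1000).round(1)
E
python3 - <<'E'
from h import *
try: move_ptp(w(0,-45,.27),Q)
except MotionError as e: print(e)
print(read_time_s(),read_eef_pos(),read_ft_force())
P=camera_params('wrist');snap('wrist','w1.png')
for n in list(Z)+['lid_edge']:
    for r in tip_of('wrist',n)[:2]:
        W=onz('wrist',r['at'],Z.get(n,.11),P);print(n,np.round(r['at'],1),round(r['confidence'],2),W.round(4),st(W))
E
```

```text
3.475 [ 0.54945002 -0.00071526  0.26985616] [-0.12812515  0.50119285  0.43302161]
stage [354.1 191.8] 0.63 [0.5551 0.039  0.    ] [-0.4 -3.3]
fin [295.2 156.3] 0.58 [ 0.5009 -0.0209  0.038 ] [-45.2 -70.5]
fin_grip [293.3 157.6] 0.79 [ 0.4998 -0.0209  0.064 ] [-46.2 -70.7]
lid_hinge [296.4 241.3] 0.69 [ 0.5865 -0.0322  0.063 ] [ 41.1 -69.2]
notch [365.1 235.6] 0.61 [0.6043 0.0444 0.022 ] [47.6  9.1]
microscope [350.8 305.6] 0.79 [0.706  0.0173 0.    ] [152.1  -2.7]
tip_cleaner [535.2 174.4] 0.8 [0.5647 0.2558 0.    ] [-22.5 212.5]
spare_trim_pot [521.1 228.3] 0.6 [0.6303 0.2406 0.    ] [ 44.6 207. ]
lid_edge [289.4 222.4] 0.79 [ 0.5526 -0.0302  0.11  ] [  7.3 -72.2]
```

View pics/w1.png

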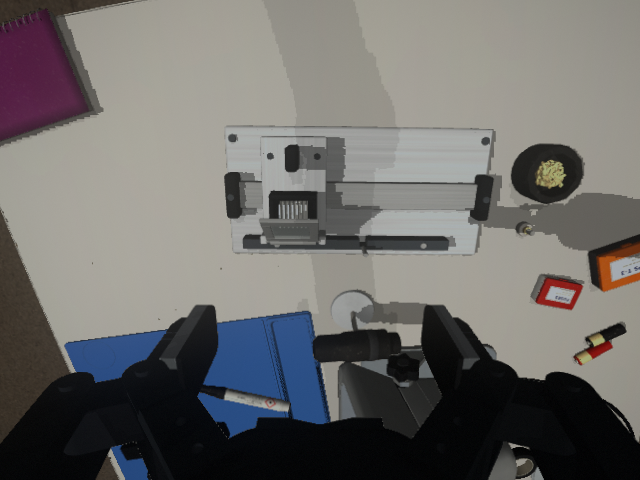

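```bash
python3 - <<'E'
from h import *
move_gripper(0.0,30)
a=1.25
def T(a,dz=0): return w(40-46*np.cos(a)+11,-70.5,.065+.046*np.sin(a)+.019+dz)
move_ptp(T(a,.05),Q); movel(T(a),speed=.1)
print(read_time_s(),read_ft_force().round(1))
for a in np.arange(1.1,.05,-.15):
    movel(T(a),speed=.06); f=read_ft_force(); print(round(a,2),f.round(1))
    if np.abs(f).max()>15: break
else:
    for dz in (.003,.002,.001,0,-.001,-.002,-.003,-.004):
        movel(T(0,dz),speed=.03); pause(.1); f=read_ft_force(); print(dz,f.round(1),read_eef_pos()[2].round(4))
        if f[2]>8: break
print(read_time_s())
movel(T(0,.08),speed=.15)
snap('scene','s2.png'); im=snap('wrist','w2.png')
cv2.imwrite('pics/c.png',cv2.resize(cv2.imread('pics/s2.png')[220:340,280:440],(800,600),interpolation=2))
for n in ('lid_edge','lid_hinge','fin_grip'): print(n,[(np.round(r['at'],1),round(r['confidence'],2),st(onz('wrist',r['at'],.065))) for r in tip_of('wrist',n)[:1]])
print(read_time_s(),read_ft_force().round(1))
E
```

```text
5.9333 [-0.2  0.2  0.5]
1.1 [-0.8  0.9 -0. ]
0.95 [0.2 0.3 0.4]
0.8 [-0.  -0.   0.7]
0.65 [-0.3  0.6 -0.3]
0.5 [0.3 0.9 0. ]
0.35 [-0.5  0.4  0.6]
0.2 [-0.1  0.1 -0.8]
0.05 [ 0.1  0.7 -0.1]
0.003 [-0.1  0.4  0.6] 0.0871
0.002 [ 0.1 -1.1 -0.3] 0.086
0.001 [0.4 1.2 0.7] 0.085
0 [ 0.4 -0.1  0.2] 0.084
-0.001 [ 0.6 -0.2  0. ] 0.083
-0.002 [ 0.6 -0.  -0. ] 0.0819
-0.003 [ 0.7  0.2 -0.3] 0.081
-0.004 [ 0.4 -0.5  0.8] 0.0799
10.8667
lid_edge [(array([319.5, 229.2]), 0.8, array([ -1.2, -72.2]))]
lid_hinge [(array([318.7, 277.3]), 0.76, array([ 37.4, -72.8]))]
fin_grip [(array([320.9, 168.5]), 0.75, array([-44.7, -71.2]))]
11.825 [-0.3 -0.4 -0.2]
```

View pics/c.png

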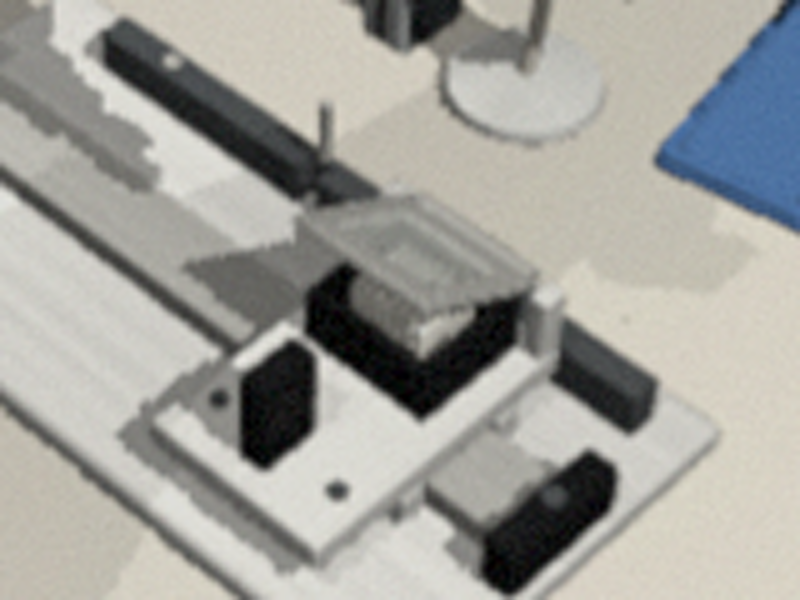

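The picture shows the lid pushed partway, with its free edge at crop (430,310) still about 20 mm up, so I'll press further down until the stop is felt.

```bash
python3 - <<'E'
from h import *
print(read_finger_gap())
def T(z): return w(6,-70.5,z)
movel(T(.088),speed=.15)
z=.080
while z>.055:
    movel(T(z),speed=.04); pause(.05); f=np.mean([read_ft_force() for _ in range(4)],0); print(round(z,4),f.round(1))
    if f[2]>7: break
    z-=.0015
print(read_time_s())
movel(T(.15),speed=.2)
snap('scene','s3.png'); snap('wrist','w3.png')
cv2.imwrite('pics/d.png',cv2.resize(cv2.imread('pics/s3.png')[220:340,280:440],(800,600),interpolation=2))
for n in ('lid_edge','lid_hinge','fin_grip','notch','ball_axis'): print(n,[(np.round(r['at'],1),round(r['confidence'],2),st(onz('wrist',r['at'],Z.get(n,.065)))) for r in tip_of('wrist',n)[:1]])
print(read_time_s())
E
```

```text
0.00020095777229739645
0.08 [-0.3  1.3  0.6]
0.0785 [ 0.1 -0.4  0.1]
0.077 [-0.1 -0.3 -0.7]
0.0755 [-0.  -0.3 -0.2]
0.074 [ 0.2  0.3 -0.1]
0.0725 [-0.5  0.6  0.1]
0.071 [ 0.4 -0.7  1. ]
0.0695 [-0.3  0.3 -0.5]
0.068 [-0.3 -0.7  0.3]
0.0665 [-0.5  0.2 -0.6]
0.065 [ 0.4  0.5 -0.8]
0.0635 [ 0.7 -0.5  0. ]
0.062 [ 0.3  0.7 -0.7]
0.0605 [0.2 0.6 0.1]
0.059 [ 0.7  0.8 -0.8]
0.0575 [0.  0.2 0.6]
0.056 [0.2 0.8 0.2]
17.6833
lid_edge [(array([317.7, 211.1]), 0.77, array([-17.8, -73.4]))]
lid_hinge [(array([320.4, 285.8]), 0.64, array([ 39.1, -71.6]))]
fin_grip [(array([319. , 170.2]), 0.77, array([-44.7, -72.6]))]
notch [(array([411.6, 274.9]), 0.86, array([49.3,  6.4]))]
ball_axis [(array([320.7, 167.5]), 0.72, array([-40.8, -71.3]))]
18.65
```

View pics/d.png

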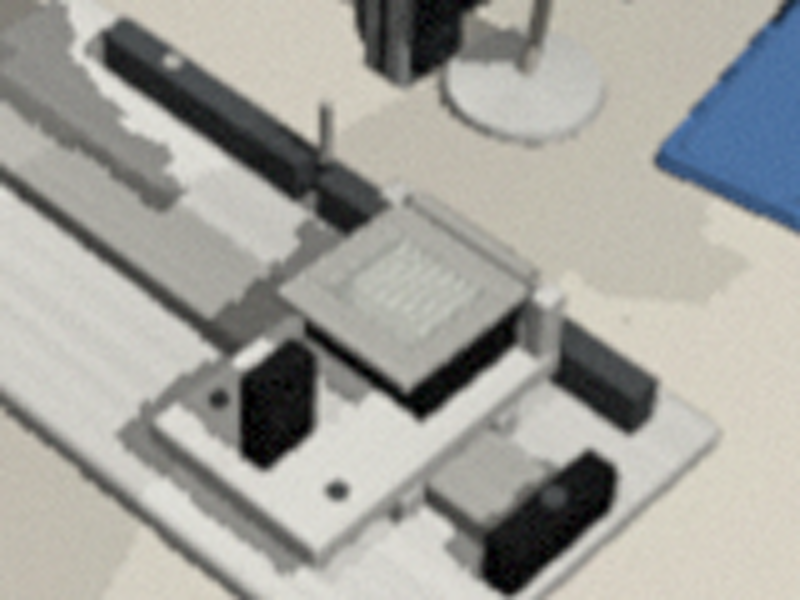

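The lid looks shut or nearly so, but no contact force was felt, which is suspicious. I'll look at the fingers in contact.

```bash
python3 - <<'E'
from h import *
def T(z): return w(6,-70.5,z)
e0=read_effort(); ims=[]
for z in (.075,.058):
    movel(T(z),speed=.15); pause(.1)
    print(z,read_eef_pos().round(4),read_tcp_rot().round(3),read_ft_force().round(2),read_ft_torque().round(2),(read_effort()-e0).round(2),read_finger_gap(),proj('scene',read_eef_pos()),proj('scene',read_eef_pos()-[0,0,.019]))
    ims.append(snap('scene')[170:340,280:440,::-1])
cv2.imwrite('pics/e.png',cv2.resize(np.hstack(ims),(800,425),interpolation=2))
print(read_time_s())
E
```

```text
0.075 [ 0.5529 -0.0285  0.0763] [0.073 0.997 0.    0.001] [ 1.15 -0.21  0.1 ] [-0.03 -0.01 -0.02] [ 0.   -2.79  1.08  2.95 -0.    0.   -0.  ] 0.0004145383529619281 [359.36468799 272.99535331] [358.8654388 281.4685633]
0.058 [ 0.5517 -0.0284  0.0584] [0.073 0.997 0.    0.   ] [-0.47 -0.3   0.11] [ 0.02 -0.02  0.08] [-0.02 -3.77  1.31  3.58 -0.    0.01 -0.  ] 0.0001967444555364029 [358.4165903  281.40628748] [357.93845447 289.62777549]
19.8667
```

View pics/e.png

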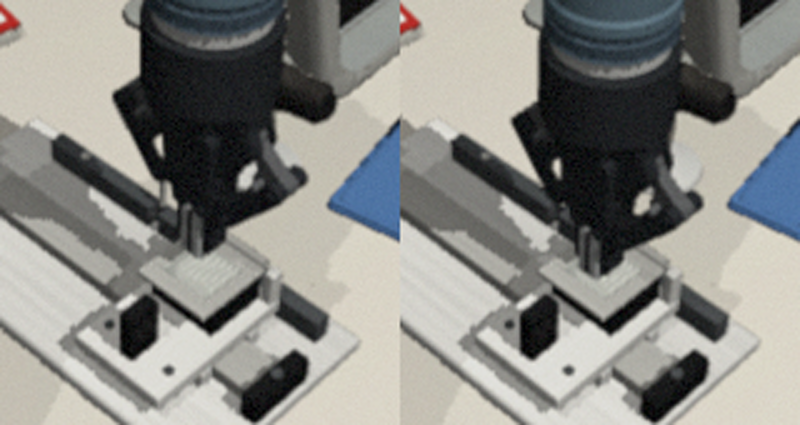

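In both views the fingertips sit about at the reported TCP height, not 19 mm below it, so the lid may not be on its stop yet. I'll continue down until contact is felt.

```bash
python3 - <<'E'
from h import *
def T(z): return w(6,-70.5,z)
z=.057
while z>.036:
    movel(T(z),speed=.04); pause(.05); f=read_ft_force(); q=read_effort(); print(round(z,4),read_eef_pos()[2].round(4),f.round(1),q[[1,3]].round(2))
    if f[2]>6 : break
    z-=.001
print(read_time_s())
ims=[snap('scene')[170:340,280:440,::-1],snap('wrist')[120:290,240:400,::-1]]
cv2.imwrite('pics/f.png',cv2.resize(np.hstack(ims),(800,425),interpolation=2))
E
```

```text
0.057 0.0572 [ 0.7  0.1 -0.7] [-35.45 -18.36]
0.056 0.0559 [-1.1  0.9 -0.1] [-35.48 -18.3 ]
0.055 0.055 [0.2 0.2 1.2] [-35.45 -18.15]
0.054 0.0549 [-1.9  1.3  6.1] [-33.01 -17.57]
21.0667
```

View pics/f.png

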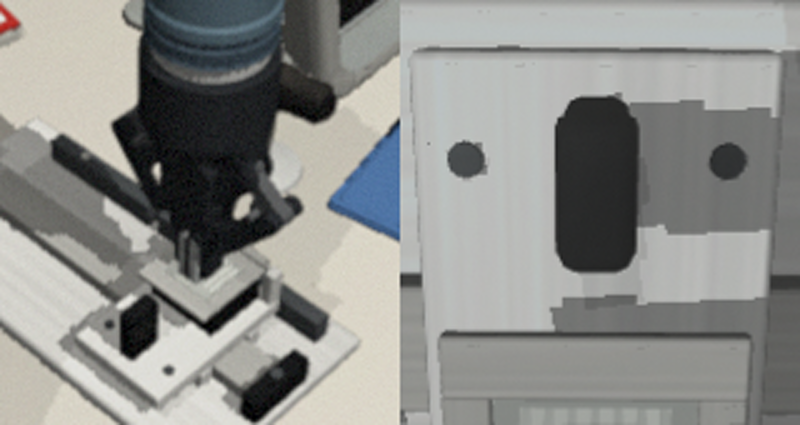

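```bash
python3 - <<'E'
from h import *
P=camera_params('wrist');print(P['K'][0],np.array(P['dist_coeffs']))
o,d=ray('wrist',(320,240),P);print('cam',o.round(4),st(o),read_eef_pos().round(4),read_qpos().round(3))
g=lambda x,y:(240+(x-400)/2.5,120+y/2.5)
for n,z,L,Rr in (('deck70',.038,(412,160),(780,160)),('lid54',.065,(440,340),(752,340)),('fin12',.076,(556,180),(638,180)),('fin24',.076,(597,97),(597,271))):
    A,B=onz('wrist',g(*L),z,P),onz('wrist',g(*Rr),z,P);dist=np.linalg.norm(A-B)*1000
    print(n,dist.round(1),st((A+B)/2),'height over',(o[2]-z).round(4))
E
```

```text
[357.30949576   0.         319.2782601 ] [-0.03351564  0.          0.          0.          0.        ]
cam [ 0.473  -0.0186  0.2081] [-73.1 -72.3] [ 0.5517 -0.0284  0.0549] [-0.486  0.464  0.554  1.978 -0.339  0.791  1.686]
deck70 70.4 [-45.1 -72.6] height over 0.1701
lid54 53.5 [-18.6 -72.6] height over 0.1431
fin12 12.2 [-48.3 -72.4] height over 0.1321
fin24 26.3 [-47.3 -72.4] height over 0.1321
```

```bash
python3 - <<'E'
from h import *
im=cv2.imread('pics/w3.png');im1=cv2.imread('pics/w1.png')
from scipy.spatial.transform import Rotation as Ro
e=read_eef_pos();R=Ro.from_quat(read_tcp_rot()).as_matrix()
o,d=ray('wrist',(320,240));print(d.round(3))
for t,c in ((-.03,(0,0,255)),(-.01,(0,255,255)),(.0,(0,255,0)),(.019,(255,0,0))):
  for x in (-.011,.011):
    for y in (-.0425,.0425):
      q=proj('wrist',e+R@[x,y,t]); print(t,x,y,q.round())
      cv2.circle(im1,tuple(int(v) for v in q),2,c,-1)
    q=proj('wrist',e+R@[x,0,t]);cv2.circle(im,tuple(int(v) for v in q),2,c,-1)
cv2.imwrite('pics/g.png',np.vstack([cv2.resize(im[200:480,120:520],(400,280)),cv2.resize(im1[200:480,120:520],(400,280))]))
E
```

```text
[ 0.311 -0.043 -0.95 ]
-0.03 -0.011 -0.0425 [219. 355.]
-0.03 -0.011 0.0425 [427. 355.]
-0.03 0.011 -0.0425 [214. 307.]
-0.03 0.011 0.0425 [433. 307.]
-0.01 -0.011 -0.0425 [231. 328.]
-0.01 -0.011 0.0425 [415. 328.]
-0.01 0.011 -0.0425 [227. 285.]
-0.01 0.011 0.0425 [419. 285.]
0.0 -0.011 -0.0425 [236. 317.]
0.0 -0.011 0.0425 [410. 317.]
0.0 0.011 -0.0425 [232. 276.]
0.0 0.011 0.0425 [414. 276.]
0.019 -0.011 -0.0425 [243. 299.]
0.019 -0.011 0.0425 [401. 299.]
0.019 0.011 -0.0425 [241. 261.]
0.019 0.011 0.0425 [404. 261.]
```

View pics/g.png

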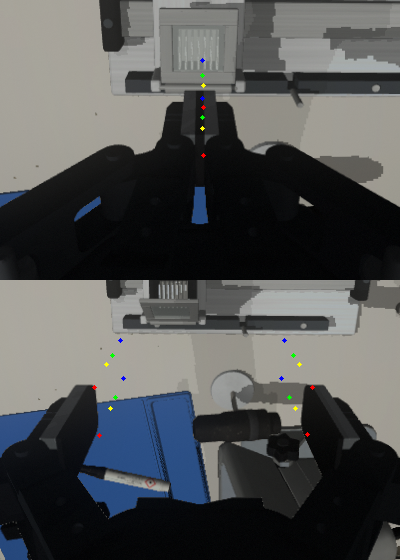

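The overlay shows the closed fingertips about 10 mm behind the reported TCP, so the real tool is about 29 mm shorter than stated. The lid stop was felt at tip height 65 mm, so it is shut. I'll grip with z corrected by −29 mm.

```bash
cat >> h.py <<'E'
def F(n=6):
    v=[]
    for _ in range(n): v.append(read_ft_force()); pause(.02)
    f=np.mean(v,0); return np.r_[R2.T@f[:2],f[2]].round(2)
E
python3 - <<'E'
from h import *
fx,fy=-46,-71.5
movel(w(6,-70.5,.09),speed=.2)
move_gripper(.034,40)
movel(w(fx,fy,.10),speed=.2)
P=camera_params('wrist');snap('wrist','w4.png')
for n in ('fin_grip','notch','lid_edge'): print(n,[(np.round(r['at'],1),round(r['confidence'],2),st(onz('wrist',r['at'],Z.get(n,.065),P))) for r in tip_of('wrist',n)[:1]])
snap('scene','s4.png')
for z in (.06,.045,.035):
    movel(w(fx,fy,z),speed=.08); f=F(3); print(z,f)
    if np.abs(f).max()>6: break
else:
    move_gripper(.0,40)
    print(read_finger_gap(),read_grasp_force(),F(),read_eef_pos())
snap('scene','s5.png')
im=np.hstack([cv2.imread('pics/%s.png'%k)[200:370,270:430] for k in('s4','s5')])
cv2.imwrite('pics/i.png',cv2.resize(im,(800,425),interpolation=2))
print(read_time_s())
E
```

```text
fin_grip [(array([324.6, 266.2]), 0.6, array([-47.1, -69.9]))]
notch []
lid_edge [(array([319.3, 313.4]), 0.64, array([-17.1, -72.9]))]
0.06 [ 0.08 -0.04 -0.18]
0.045 [0.06 0.42 0.26]
0.035 [0.64 0.13 0.11]
0.011005629754844726 41.20697557926178 [-0.08 -0.11  1.43] [ 0.50012881 -0.02190975  0.03524439]
24.4667
```

View pics/i.png

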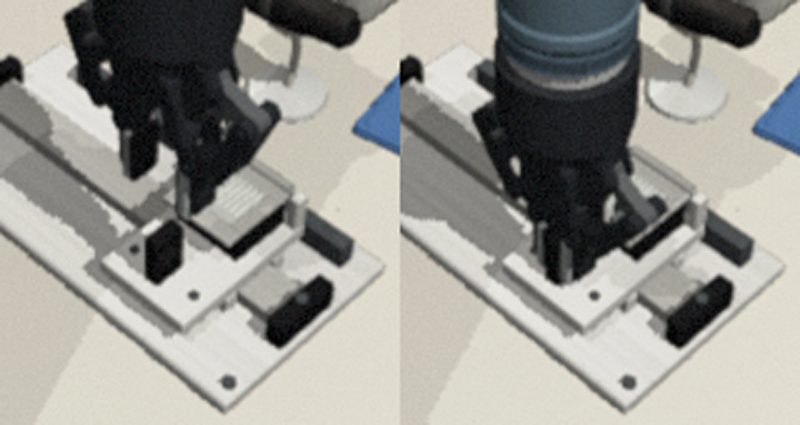

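```bash
python3 - <<'E'
from h import *
fx,fy=-46,-71.5
F0=F(10);print(F0)
for s in (20,45,68): 
    movel(w(fx,fy+s,.035),speed=.06); print(s,F(4),st(read_eef_pos()))
s=68.;seen=False
while s<86:
    s+=.75; movel(w(fx,fy+s,.035),speed=.02); pause(.1); f=F(8); print(s,f,st(read_eef_pos()))
    if f[1]>1.5: seen=True
    if (seen and f[1]<-1) or f[1]<-4.5: break
print(read_time_s(),read_finger_gap(),read_grasp_force())
E
```

```text
[-0.34 -0.58  2.62]
20 [-0.76 -0.58  3.88] [-45.7 -51.1]
45 [ 0.52 -0.61  3.81] [-45.5 -25.9]
68 [1.05 0.94 3.36] [-45.4  -2.1]
68.75 [2.67 2.58 2.69] [-45.4  -2.1]
69.5 [3.96 1.3  2.76] [-45.4  -2. ]
70.25 [ 4.65 -1.21  3.82] [-45.4  -2. ]
27.8667 0.011590384042894645 41.63181960582733
```

```bash
python3 - <<'E'
from h import *
ims=[]
for c in('scene','wrist','top'):
    snap(c,c+'6.png')
    for n in ('fin','fin_grip','ball_axis','notch','lid_hinge','lid_edge'):
        print(c,n,[(np.round(r['at'],1),round(r['confidence'],2),st(onz(c,r['at'],Z.get(n,.065)))) for r in tip_of(c,n)[:1]])
print(read_effort().round(2),read_ft_torque().round(2),F())
a=cv2.imread('pics/scene6.png')[190:340,260:420];b=cv2.imread('pics/wrist6.png')[180:480,160:480]
cv2.imwrite('pics/j.png',np.hstack([cv2.resize(a,(400,375),interpolation=2),cv2.resize(b,(400,375))]))
E
```

```text
scene fin [(array([306.8, 283.5]), 0.6, array([-39.5,  -4.1]))]
scene fin_grip [(array([305.4, 273.9]), 0.67, array([-42.9,  -5.6]))]
scene ball_axis [(array([342.9, 264. ]), 0.89, array([42.1, -5.4]))]
scene notch []
scene lid_hinge [(array([339.1, 247.6]), 0.7, array([35.3, -2.3]))]
scene lid_edge [(array([318.9, 260.1]), 0.61, array([-8.4, -0.3]))]
wrist fin [(array([320.7, 302.4]), 0.88, array([-44.,  -3.]))]
wrist fin_grip [(array([321.3, 335.6]), 0.71, array([-43. ,  -2.8]))]
wrist ball_axis []
wrist notch [(array([635.7, 390.3]), 0.64, array([ 24.4, 183.8]))]
wrist lid_hinge []
wrist lid_edge []
top fin [(array([344.9, 253.7]), 0.47, array([46.5, -2. ]))]
top fin_grip []
top ball_axis [(array([343.4, 250.8]), 0.89, array([51.8,  0.5]))]
top notch [(array([339. , 252.9]), 0.85, array([47.5,  7. ]))]
top lid_hinge [(array([347.1, 257.7]), 0.9, array([39.2, -5.4]))]
top lid_edge [(array([339.6, 294.3]), 0.77, array([-17.2,  -2. ]))]
[ -1.49 -30.71   3.44 -12.92  -0.07   1.46   0.26] [-0.41 -0.92 -0.29] [ 5.03 -1.28  3.4 ]
```

View pics/j.png

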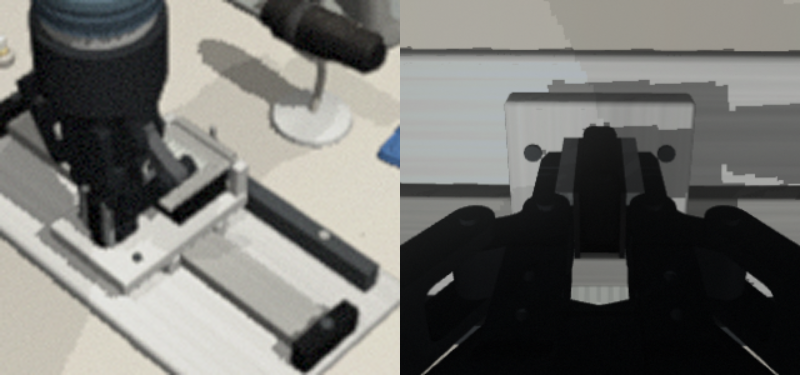

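```bash
python3 - <<'E'
from h import *
print(st(onz('scene',(345,241),.056)),st(onz('scene',(343.3,255),.03)))
print(st(onz('top',(339.3,248.5),.056)),st(onz('top',(339.3,249),.03)))
# carriage saddle corners in top picture now vs before, near edges
a=cv2.imread('pics/top6.png')[215:325,280:420]; b=cv2.imread('pics/top1.png')[215:325,280:420]
cv2.imwrite('pics/k.png',np.vstack([cv2.resize(v,(760,298*2//2),interpolation=2) for v in(a,b)]))
E
```

```text
[58.5  6.2] [52.   3.2]
[51.9  8.2] [53.1  7.5]
```

View pics/k.png

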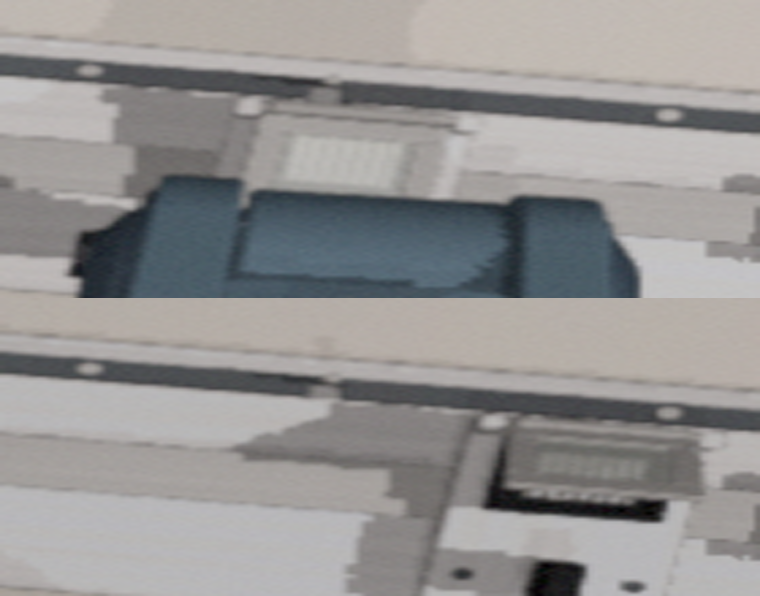

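The pin/notch (y≈+7) is still about 9 mm ahead of the carriage (y≈−3). The hold-up was only 2 N static friction against a compliant arm, so I'll continue in small steps and watch the actual position.

```bash
python3 - <<'E'
from h import *
fx=-45.2; y=-1.25; last=None
while y<11:
    y+=.75; movel(w(fx,y,.035),speed=.02); pause(.08); f=F(6); e=R2.T@(read_eef_pos()[:2]-p[:2])*1000
    print(round(y,2),f,e.round(2))
    if e[1]-y>1.0 and e[1]>2 or f[1]<-5: break
print(read_time_s(),read_finger_gap(),read_grasp_force())
E
```

```text
-0.5 [ 3.08 -2.41  6.55] [-45.44  -1.89]
0.25 [ 2.93 -3.1   7.31] [-45.46  -1.78]
1.0 [ 3.05 -3.15  6.66] [-45.46  -0.86]
1.75 [ 3.42 -0.87  6.2 ] [-45.42   1.26]
2.5 [ 3.39 -0.86  6.07] [-45.38   2.24]
3.25 [ 3.12 -0.1   5.56] [-45.4    3.49]
4.0 [3.21 2.05 4.89] [-45.39   5.37]
32.05 0.011298379761806093 41.84997797012329
```

```bash
python3 - <<'E'
from h import *
fx=-45.4; y=4.0
while y<8:
    y+=.4; movel(w(fx,y,.035),speed=.02); pause(.1); f=F(8); e=R2.T@(read_eef_pos()[:2]-p[:2])*1000
    print(round(y,2),f,e.round(2))
    if f[1]<-2.5: break
print(read_time_s())
for c in('top','scene'):
    snap(c,c+'7.png')
    for n in ('ball_axis','notch','lid_hinge','lid_edge'):
        print(c,n,[(np.round(r['at'],1),round(r['confidence'],2),st(onz(c,r['at'],Z.get(n,.065)))) for r in tip_of(c,n)[:1]])
E
```

```text
4.4 [3.5  3.89 5.21] [-45.37   6.05]
4.8 [3.28 4.32 4.77] [-45.4    6.58]
5.2 [2.85 3.99 4.91] [-45.36   6.67]
5.6 [3.25 3.42 4.9 ] [-45.37   6.7 ]
6.0 [3.51 2.73 5.42] [-45.36   6.78]
6.4 [3.84 2.2  5.46] [-45.35   6.87]
6.8 [3.41 1.41 5.57] [-45.35   6.95]
7.2 [3.3  0.96 5.77] [-45.38   7.03]
7.6 [3.4  1.81 5.74] [-45.38   7.65]
8.0 [3.15 0.93 5.98] [-45.36   7.73]
36.8833
top ball_axis [(array([336.5, 253. ]), 0.72, array([46.8, 10.9]))]
top notch [(array([339. , 251.6]), 0.89, array([49.6,  7.3]))]
top lid_hinge []
top lid_edge [(array([333. , 292.3]), 0.81, array([-15.7,   8.2]))]
scene ball_axis [(array([341.9, 259.4]), 0.81, array([48.7,  3.1]))]
scene notch [(array([339.4, 256.1]), 0.77, array([51.4, 11.4]))]
scene lid_hinge [(array([336.4, 244.4]), 0.9, array([37.6,  5.8]))]
scene lid_edge [(array([311.4, 258.9]), 0.87, array([-14.8,  10. ]))]
```

```bash
python3 - <<'E'
from h import *
fx=-45.4; y=8.0
while y<11:
    y+=.3; movel(w(fx,y,.035),speed=.02); pause(.1); f=F(10); e=R2.T@(read_eef_pos()[:2]-p[:2])*1000
    print(round(y,2),f,e.round(2))
    if f[1]<-2.5: break
print(read_time_s())
E
```

```text
8.3 [3.26 0.66 6.27] [-45.37   7.77]
8.6 [3.45 0.37 6.47] [-45.37   7.83]
8.9 [ 3.17 -0.51  6.48] [-45.36   7.84]
9.2 [ 3.3  -0.32  6.36] [-45.36   7.87]
9.5 [ 3.26 -0.89  6.81] [-45.36   8.03]
9.8 [ 3.01 -1.07  6.89] [-45.35   8.09]
10.1 [ 3.   -1.34  6.85] [-45.36   8.07]
10.4 [ 3.07 -1.96  6.98] [-45.39   8.11]
10.7 [ 3.22 -2.42  7.14] [-45.35   8.13]
11.0 [ 2.96 -2.64  7.34] [-45.37   8.17]
42.55
```

The carriage stays at y≈8.0 while the command moves 3 mm, so it is caught in the notch. I'll release briefly so the ball centres itself, re-grip and verify.

```bash
python3 - <<'E'
from h import *
Y=lambda:(R2.T@(read_eef_pos()[:2]-p[:2])*1000).round(2)
movel(w(-45.4,8.3,.035),speed=.02); pause(.2); print(F(6),Y())
move_gripper(.022,40); pause(.3); print('free',F(6),Y())
movel(w(-45.4,8.0,.035),speed=.02); pause(.1);print(Y())
move_gripper(0,40); pause(.4); print('held',F(10),Y(),read_finger_gap(),read_grasp_force())
for c in('top','scene'):
    snap(c,c+'8.png')
    for n in ('ball_axis','notch','lid_edge','microscope','tip_cleaner','spare_trim_pot'):
        print(c,n,[(np.round(r['at'],1),round(r['confidence'],2),st(onz(c,r['at'],Z.get(n,.065)))) for r in tip_of(c,n)[:1]])
print(read_time_s())
cv2.imwrite('pics/l.png',np.hstack([cv2.resize(cv2.imread('pics/%s8.png'%c)[180:330,260:420],(400,375),interpolation=2) for c in('scene','top')]))
E
```

```text
[3.18 0.83 5.85] [-45.36   7.77]
free [0.36 0.02 0.12] [-45.52   8.28]
[-45.35   8.  ]
held [-0.93 -0.6   3.08] [-45.36   7.94] 0.011319995980762186 39.99594569206238
top ball_axis [(array([338.4, 252.4]), 0.93, array([48.2,  8. ]))]
top notch [(array([338.6, 254. ]), 0.66, array([45.7,  7.3]))]
top lid_edge [(array([330.8, 290.2]), 0.85, array([-13.1,  12. ]))]
top microscope [(array([356. , 188.1]), 0.81, array([158.9,  -5.9]))]
top tip_cleaner [(array([207. , 281.6]), 0.71, array([-29.1, 213. ]))]
top spare_trim_pot [(array([212.1, 239. ]), 0.51, array([ 41.2, 215.8]))]
scene ball_axis [(array([340.3, 259.1]), 0.81, array([47.3,  5.5]))]
scene notch [(array([342.5, 258.7]), 0.98, array([50.6,  3.5]))]
scene lid_edge [(array([310.7, 260.6]), 0.85, array([-18.2,   8.1]))]
scene microscope [(array([382.9, 234.3]), 0.92, array([162.5,   7.8]))]
scene tip_cleaner [(array([225.8, 230.7]), 0.65, array([-31.1, 219.9]))]
scene spare_trim_pot [(array([261.3, 213.5]), 0.52, array([ 45.9, 209.5]))]
45.65
```

View pics/l.png

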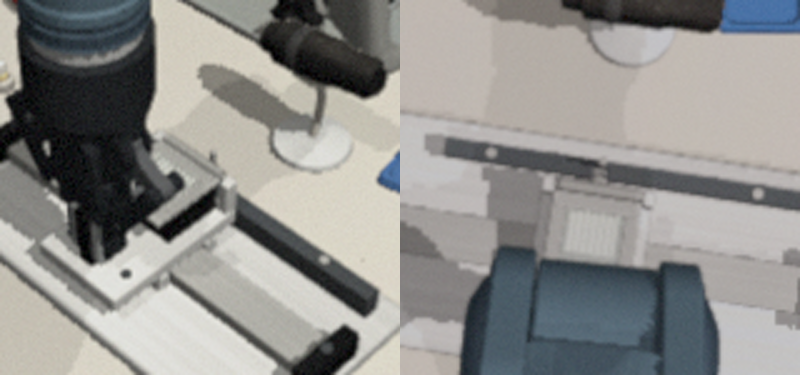

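The ball and notch coincide in both views (top y 8.0 vs 7.3, pin centred on the carriage at crop (603,170)). The lid is level, the fin is held with side force near zero, and the neighbours have not moved.

```bash
python3 -c "
from bench import *
print(sign_off())"
```

```text
the job is handed in; nothing more can be done
None
```

The job is handed in after about 46 s: the lid is shut against its stop, the carriage is at rest in the notch with the fin still held, and the camera views show nothing beside the slide disturbed.

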